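Load a fuse link into its carrier and show it to the inspection camera

TASK

Take the fuse link with the blue bands out of the rack and push it down past the sprung jaw of the carrier, fully home in both forks and centred endways, while the carrier stands on the bench. Then lift the loaded carrier by its orange handle and hold it upright and still so that the middle of the fuse link is at the camera's focus point, straight ahead of the lens at lens height above the yellow disc, the fuse link level and square across the view and on the lens side of the handle. Finish while still holding it there; do not touch the camera, and leave the red-banded link, the insulator and the rotary switch where they are.

Things in the scene. Friction and masses are not known exactly. Their poses are not given: they have to be found in the camera images.
- fuse_blue: the fuse link to load: white porcelain tube 20 mm in diameter, 140 mm long (90 g), bright end caps, two blue bands 28 mm either side of its middle. Origin: the middle of its axis; y is its long axis. It lies level in one of the rack's two places, drawn at random.
- fuse_red: the same fuse link but with two red bands, in the other place of the rack; stays there. Origin and axes as for the blue one.
- rack: grey fuse rack, fixed, 136 x 120 mm base plate 8 mm thick. Origin: centre of its underside. The links lie along its y, axes 30 mm up, at x = -38 and x = +38 mm, in open-topped supports 12 mm wide at y = -48 and +48 mm that reach 35 mm up; between these supports the sides of the links are free down to the base plate. Links lift straight up.
- carrier: the fuse carrier, loose, about 220 g, standing on the bench: black base plate 100 x 124 x 8 mm, orange upright handle, copper forks and a sprung steel jaw. Origin: underside of the plate, x from -46 to +54 mm; x points from the handle to the forks, y along the seat, z up.
- seat (a point): where the middle of the link's axis lies when home: carrier x = +32, z = 38 mm; axes as the carrier's. The link goes along y, straight down (about 5 to 10 N), into two open-topped forks 12 mm wide at y = -50 and +50 mm; their flared cheeks (handle side) and the jaw's sloping noses reach 22 mm above the seat axis. Between the forks the space is free down to the base plate, 30 mm below.
- handle (a point): the grip point on the carrier's handle, 14 mm below its top: an upright orange plate 14 mm thick (along carrier x), 50 mm wide (along y), its top 78 mm above the carrier's underside; this point is at x = -28, z = 64 mm of the carrier, 60 mm behind the seat axis. The loaded carrier balances about 27 mm from it on the fork side.
- jaw (a joint): hinge of the carrier's sprung jaw, rad: 0 at rest (closed over the seat, also with the link home), grows as the noses are pushed outward, to about 0.1 while the link passes; springs back by itself.
- camera: stand of the inspection camera, fixed: grey foot 270 x 80 x 10 mm with a yellow disc 44 mm across, steel column 280 mm high. Origin: on the bench below the centre of the disc; x points from the disc to the column, which is at x = 200 mm; the foot reaches from x = -30 to x = +240 mm.
- focus (a point): the focus point, in the air vertically above the yellow disc at the height of the lens axis (150 to 230 mm above the bench; the head is clamped at a height that varies). x points from here to the lens, whose front ring (50 mm across) is 125 mm away; y is crosswise and level, z up.
- insulator: bystander: porcelain bobbin insulator, 42 mm across, 46 mm high, standing on the bench. Origin: centre of its underside.
- rotary_switch: bystander: black round rotary switch, 65 mm across, 47 mm high, standing on the bench. Origin: centre of its underside.
Not all that is in view belongs to the job. What is shaped like the fuse_blue but turquoise is not meant.

How it is judged:
By the outcome, as a careful person would: the job done as asked, in the order asked, and still so for the second after the job is handed in, while the arm keeps its last pose, push and grip.
It also fails if it takes over 56 s, if anything falls off the work surface, if the arm or the gripper's body presses on something with over 40 N, if the wrist force passes 120 N, or if a joint passes its speed limit or range.

ROBOT

A 7-joint arm with a two-finger parallel gripper is mounted at the origin on a cart in front of the work surface, level with it; the furniture and walls round the work are solid. World frame = base frame: x ahead of the robot, y to its left, z up, the work surface at z = 0. Lengths are in m, angles in rad, forces in N, time in s.
With the tool pointing down it reaches from about 0.425 to 0.95 m from the base axis. Payload 4.7 kg.
Tool frame: the origin (TCP) lies between the finger pads; the fingertips stand 25 mm ahead of it and the grasp point (between the pads) lies 6 mm ahead of it; z points along the fingers, y is the line along which they close (so a half turn about z gives the same grasp; the last joint's range is limited). The gripper opens to 85 mm and grips with 20 to 120 N. Pads are 22 mm wide; open, the fingers measure 114 mm over their backs; the gripper's body (76 mm by 85 mm) begins 54 mm behind the grasp point. The pads swing forward as they close: fully open they stand 13 mm farther back than shut.
Start: joints at [-1.263, 0.469, -0.049, 1.532, 0.024, 1.141, -0.082], TCP at [0.223, 0.637, 0.256] pointing down, gripper open.
Joint ranges: [-2.59, 2.59], [-0.33, 1.99], [-1.39, 1.29], [0.1, 2.45], [-1.04, 4.18], [0.21, 1.99], [-2.66, 2.66]. Speed limits (rad/s): [2.57, 2.57, 3.14, 3.14, 3.14, 3.14, 3.14].

INTERFACE

Orientations are given as a 3x3 rotation matrix whose columns are the frame's x, y, z axes.
In Python, from rig import * gives the robot as it stands. Calls block until the motion is done:
- movep(position, orientation): joint-space move of the TCP to a pose.
- move_l(position, attitude=None, feed=0.15, until_force=None): straight line of the TCP; attitude=None keeps the orientation; feed is the mean speed in m/s. With until_force (N) it stops when the force on the tool has changed by that much, and returns True; else False.
- move_joints(angles): joint-space move.
- command_gripper(opening, newtons=None): finger opening in m; newtons is the grip in N (None keeps the last); returns when the fingers have stopped.
- sleep(seconds).
- inverse_kinematics(position, orientation): joint angles nearest the present ones, or None.
- sense(): the state.
- camera(name): name is "scene" or "top" or "wrist"; returns (picture, depth): 384x512x3 uint8, red, green, blue; 384x512 float32, m along the optical axis (not along the pixel's ray), 0 where there is no reading.
- camera_params(name): a dict with "K" (3x3 intrinsics, pixels), "position" and "rotation" of the camera in the world; the wrist camera has in their place "tool_from_camera" (4x4, takes a point from camera to tool coordinates, whose origin is the TCP and whose axes are the flange's). Camera axes: x right, y down, z forward; pixel columns grow to the right and rows downward; lengths in m; the calibration is good to about 2 mm. A picture is of the moment at which its call begins: read the wrist's pose just before it. camera_params takes no time and is no camera call.
A pose or a line that the arm cannot do raises Unreachable and nothing moves.
- finish_job(): hands the job in; it is judged then, once.
The state is a dict: "time_s": time; "joint_pos": joint angles; "qd": joint speeds; "joint_efforts": joint torques, N m; "position": TCP position; "tcp_rot": TCP orientation; "wrist_force": force on the tool from outside, world axes, zero at the start; "ft_torque": the same for the moment, N m; "finger_gap": finger opening in m; "gripper_force": force on a finger pad.
Only numpy, scipy, OpenCV 4.12 (cv2) and the standard library are available. Lean on these libraries where they do the work, as an engineer would, in place of code of your own. Each camera call takes 0.05 s, during which the arm holds its last target. There are 200 camera calls.

## Working session

There is one attempt and no reset: what is moved stays moved. The work goes in short steps, each a Python script; the robot and the scene stay as the last script left them, time stands still between calls to the robot, and variables do not carry over. Pictures are saved under pics/ and viewed, at most 10 in all, crops included, and the job is handed in when it is done.

```bash
ls; mkdir -p pics; python3 - <<'E'
from rig import *
import cv2,numpy as np
for n in ["scene","top"]:
    p,d=camera(n); cv2.imwrite(f"pics/{n}0.png",cv2.resize(p[:,:,::-1],(800,600),interpolation=cv2.INTER_CUBIC)); np.savez(f"{n}0.npz",p=p,d=d)
    c=camera_params(n);print(n,{k:np.round(v,3).tolist() for k,v in c.items() if k in("K","position","rotation")})
print(camera_params("wrist")); print(sense())
E
```

```text
pics
scene {'K': [[375.541, 0.0, 255.573], [0.0, 375.541, 185.384], [0.0, 0.0, 1.0]], 'position': [0.368, 0.642, 0.798], 'rotation': [[-0.966, -0.171, 0.194], [-0.258, 0.604, -0.754], [0.011, -0.778, -0.628]]}
top {'K': [[386.53, 0.0, 253.085], [0.0, 386.53, 193.841], [0.0, 0.0, 1.0]], 'position': [0.342, -0.153, 1.201], 'rotation': [[0.136, -0.97, 0.199], [-0.991, -0.133, 0.031], [-0.004, -0.201, -0.98]]}
{'K': array([[344.81411622,   0.        , 258.62350892],
       [  0.        , 344.81411622, 197.980442  ],
       [  0.        ,   0.        ,   1.        ]]), 'tool_from_camera': array([[-9.03107330e-05, -9.60247659e-01, -2.79149468e-01,
         7.11221283e-02],
       [ 9.99999337e-01,  2.33832590e-04, -1.12788275e-03,
         4.35643907e-04],
       [ 1.14832101e-03, -2.79149385e-01,  9.60247001e-01,
        -1.16708160e-01],
       [ 0.00000000e+00,  0.00000000e+00,  0.00000000e+00,
         1.00000000e+00]])}
{'time_s': 0.1, 'joint_pos': array([-1.26285073,  0.4693957 , -0.04861864,  1.53359902,  0.02410916,
        1.14099353, -0.08230974]), 'qd': array([-0.00065107, -0.00225271,  0.00068619, -0.00326282,  0.00076089,
        0.00037558, -0.00078903]), 'joint_efforts': array([ 1.00883484e-03, -5.11514819e+01, -4.71648085e-02, -2.38393164e+01,
        1.07401315e-02,  4.35067312e-03, -1.14115480e-05]), 'position': array([0.22290799, 0.63661177, 0.25533246]), 'tcp_rot': array([[-9.43816742e-01,  3.30468859e-01, -5.40012858e-04],
       [ 3.30469294e-01,  9.43815163e-01, -1.72711971e-03],
       [-6.10869574e-05, -1.80854217e-03, -9.99998363e-01]]), 'wrist_force': array([ 0.21380813, -0.80260249,  0.11635629]), 'ft_torque': array([ 0.01822397,  0.01045356, -0.05177661]), 'gripper_force': 0.0, 'finger_gap': 0.08539052507737194}
```

View pics/scene0.png

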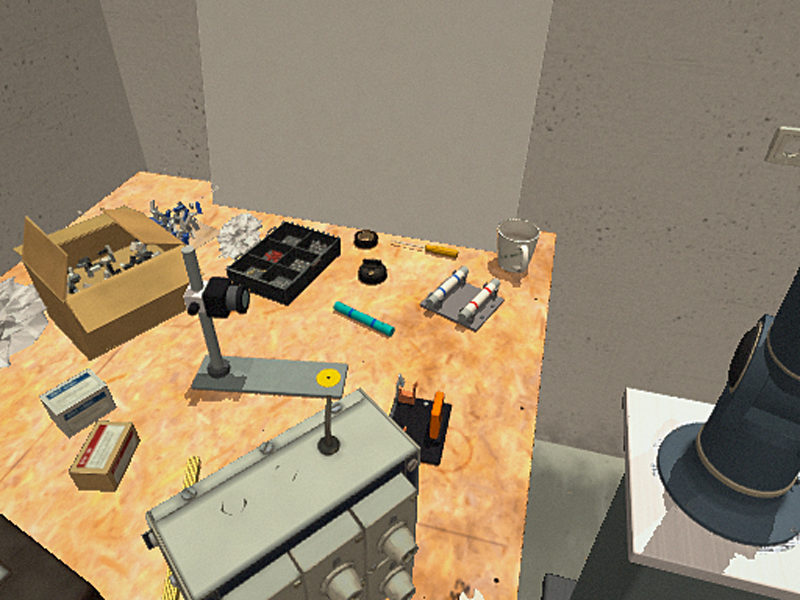

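View pics/top0.png

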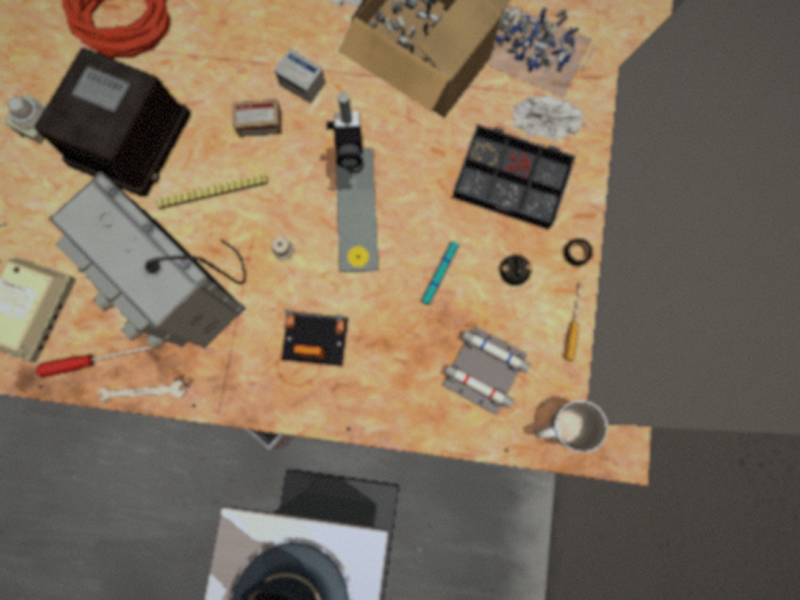

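The scene view shows the lens head (232,297), disc (328,377) and carrier (425,430), with the tall instrument beside it.

Candidates for the link (top view):
- white tube with blue bands at (495,350)
- white tube with red bands at (478,385)
- turquoise rod at (440,272)

I choose the blue-banded tube at (495,350) and will check it in a close crop.

```bash
cat > h.py <<'E'
from rig import *
import cv2,numpy as np
from scipy.spatial.transform import Rotation as R
def pose(n):
    c=camera_params(n)
    if n!="wrist": return c["K"],np.array(c["rotation"]),np.array(c["position"])
    s=sense();T=c["tool_from_camera"];Rt=s["tcp_rot"]
    return c["K"],Rt@T[:3,:3],Rt@T[:3,3]+s["position"]
def ray(uv,z,P):
    K,Rc,p=P;d=Rc@np.linalg.inv(K)@np.array([uv[0],uv[1],1.]);return p+d*(z-p[2])/d[2]
def proj(X,P):
    K,Rc,p=P;c=K@(Rc.T@(np.asarray(X)-p));return c[:2]/c[2]
def cloud(d,P):
    K,Rc,p=P;v,u=np.mgrid[:d.shape[0],:d.shape[1]]
    return (np.stack([(u-K[0,2])/K[0,0]*d,(v-K[1,2])/K[1,1]*d,d],-1))@Rc.T+p
def mask(p,lo,hi):return cv2.inRange(cv2.cvtColor(p,cv2.COLOR_RGB2HSV),lo,hi)
def blobs(m,amin=8):
    n,_,s,c=cv2.connectedComponentsWithStats(m);return [(s[i,4],c[i]) for i in range(1,n) if s[i,4]>=amin]
def down(yaw): # tool y (closing) at angle yaw in world, z down
    y=np.array([np.cos(yaw),np.sin(yaw),0]);z=np.array([0,0,-1.]);return np.stack([np.cross(y,z),y,z],1)
E
python3 - <<'E'
from h import *
f=np.load("top0.npz");p,d=f["p"],f["d"];P=pose("top")
C=cloud(d,P)
for nm,lo,hi,z in [("blue",(105,100,50),(125,255,255),.035),("orange",(8,200,120),(16,255,255),.078),("yellow",(22,150,120),(32,255,255),.01),("red",(0,150,80),(4,255,255),.035)]:
    for a,c in blobs(mask(p,lo,hi)): print(nm,a,c.round(),ray(c,z,P).round(3),C[int(c[1]),int(c[0])].round(3))
f=np.load("scene0.npz");C=cloud(f["d"],pose("scene"))
# lens / column region
for (u,v) in [(245,295),(248,295),(230,290),(190,255),(300,400),(340,430),(400,460),(260,450)]:
    print(u,v,C[int(v*.64),int(u*.64)].round(3))
fd=np.load("top0.npz");C=cloud(fd["d"],pose("top"))
for nm,(u,v) in dict(inst1=(120,230),inst2=(180,300),inst3=(220,310),cablebase=(152,266),cable=(240,270),tray=(515,150),box=(400,60),head=(347,135),col=(345,100)).items():
    print(nm,C[int(v*.64),int(u*.64)].round(3))
E
```

```text
blue 10 [329.  18.] [ 1.216 -0.288  0.035] [ 1.214 -0.287  0.038]
blue 13 [341.  41.] [ 1.137 -0.335  0.035] [ 1.139 -0.332  0.035]
orange 73 [197. 224.] [0.459 0.034 0.078] [0.461 0.036 0.078]
yellow 116 [229. 164.] [ 0.67  -0.024  0.01 ] [ 0.673 -0.021  0.007]
red 8 [54.  2.] [1.152 0.655 0.035] [1.143 0.648 0.048]
red 10 [90. 16.] [1.115 0.52  0.035] [1.088 0.499 0.076]
red 9 [84. 21.] [1.095 0.537 0.035] [1.075 0.519 0.07 ]
red 12 [76. 32.] [1.049 0.551 0.035] [1.047 0.55  0.039]
red 247 [ 40. 234.] [0.369 0.506 0.035] [0.371 0.511 0.032]
245 295 [ 0.793 -0.003  0.196]
248 295 [ 0.794 -0.013  0.187]
230 290 [0.813 0.003 0.206]
190 255 [0.86  0.019 0.275]
300 400 [0.702 0.03  0.002]
340 430 [0.537 0.252 0.253]
400 460 [0.46  0.271 0.252]
260 450 [0.612 0.302 0.254]
inst1 [0.594 0.346 0.253]
inst2 [0.492 0.222 0.251]
inst3 [0.507 0.204 0.107]
cablebase [0.539 0.274 0.263]
cable [0.612 0.213 0.002]
tray [ 0.944 -0.318  0.014]
box [ 1.046 -0.061  0.13 ]
head [0.836 0.006 0.207]
col [0.86  0.009 0.281]
```

```bash
python3 - <<'E'
from h import *
P=pose("top");k=.64
a,b=ray((467*k,337*k),.03,P),ray((524*k,362*k),.03,P);m=(a+b)/2;ax=b-a
yaw=np.arctan2(ax[1],ax[0]);print(m,yaw,np.linalg.norm(ax))
s=sense();move_l([s["position"][0],s["position"][1],.42],feed=.4)
best=None
for y in (yaw+np.pi/2,yaw-np.pi/2):
    q=inverse_kinematics([m[0],m[1],.26],down(y)); print(y,q)
    if q is not None:
        c=abs(q[6])
        if best is None or c<best[0]:best=(c,y,q)
y=best[1]
movep([m[0],m[1],.40],down(y));movep([m[0],m[1],.24],down(y));sleep(.2)
Pw=pose("wrist");p,d=camera("wrist");np.savez("w1.npz",p=p,d=d,K=Pw[0],R=Pw[1],t=Pw[2]);cv2.imwrite("pics/w1.png",p[:,:,::-1])
print(y,sense()["position"],sense()["time_s"])
for nm,lo,hi,z in [("blue",(105,100,50),(125,255,255),.038),("red",(0,150,80),(6,255,255),.038),("red2",(174,150,80),(180,255,255),.038)]:
    for a,c in blobs(mask(p,lo,hi),30): print(nm,a,c.round(),ray(c,z,Pw).round(4))
E
```

```text
[ 0.51407501 -0.32079072  0.03      ] -1.8552745032149909 0.11971285427771053
-0.2844781764200943 [-0.07414171  0.4257317   0.76902951  1.73419596 -0.32572902  1.11412095
  0.51167691]
-3.4260708300098877 [-0.27028032  0.55621797  1.11607057  1.743203   -0.53690104  1.1873142
 -2.42876797]
-0.2844781764200943 [ 0.51479211 -0.32140411  0.24163427] 5.075
blue 42 [405.   3.] [ 0.6732 -0.2153  0.038 ]
blue 113 [258. 146.] [ 0.5224 -0.2952  0.038 ]
blue 106 [254. 204.] [ 0.5027 -0.3476  0.038 ]
red 117 [178. 142.] [ 0.4524 -0.2706  0.038 ]
red 96 [176. 200.] [ 0.432  -0.3226  0.038 ]
```

View pics/w1.png

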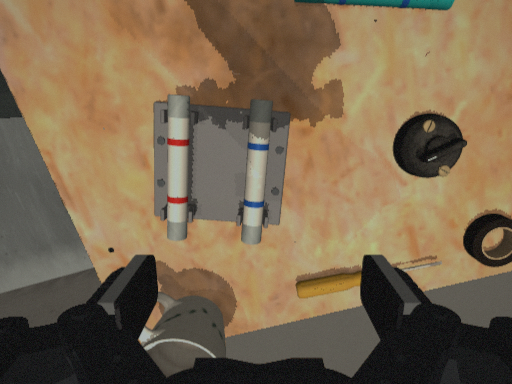

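The close view confirms the blue-banded link at (256,172), with the red one at (177,171) and the turquoise rod off at the top edge. Next I'll survey the carrier and disc with the gripper empty.

```bash
python3 - <<'E'
from h import *
movep([.50,.03,.36],down(-.02));movep([.50,.03,.27],down(-.02));sleep(.3)
Pw=pose("wrist");p,d=camera("wrist");np.savez("w2.npz",p=p,d=d,K=Pw[0],R=Pw[1],t=Pw[2]);cv2.imwrite("pics/w2.png",p[:,:,::-1])
print(sense()["position"],sense()["time_s"],sense()["joint_pos"].round(2))
for nm,lo,hi,z in [("orange",(5,170,80),(17,255,255),.078),("yellow",(22,150,120),(32,255,255),.01)]:
    for a,c in blobs(mask(p,lo,hi),60): print(nm,a,c.round(),ray(c,z,Pw).round(4))
C=cloud(d,Pw); print("minz instrument side pts",[(y,(C[...,2][(d>0)&(abs(C[...,1]-y)<.01)&(abs(C[...,0]-.5)<.12)]).max(initial=0).round(3)) for y in (.1,.12,.14,.16,.18,.2)])
E
```

```text
[0.50064673 0.03007529 0.27109452] 7.2583 [-0.9   0.22  0.9   1.96 -0.2   1.05  0.06]
orange 866 [215. 169.] [0.4618 0.0391 0.078 ]
yellow 1040 [406. 209.] [ 0.6709 -0.0251  0.01  ]
minz instrument side pts [(0.1, np.float64(0.07)), (0.12, np.float64(0.002)), (0.14, np.float64(0.001)), (0.16, np.float64(0.002)), (0.18, np.float64(0.061)), (0.2, np.float64(0.019))]
```

View pics/w2.png

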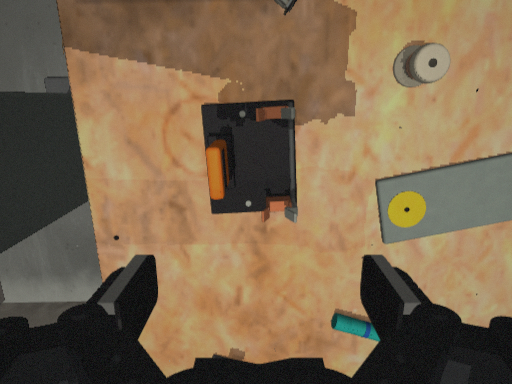

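The carrier is at (250,157), handle (215,169) on the robot side, with forks and jaw facing the disc at (406,209). I'll get the poses from the depth footprints.

```bash
python3 - <<'E'
from h import *
f=np.load("w2.npz");p,d=f["p"],f["d"];Pw=(f["K"],f["R"],f["t"]);C=cloud(d,Pw)
def rect(m,n):
    q=C[m][:,:2].astype(np.float32);r=cv2.minAreaRect(q*1000);print(n,len(q),np.round(r[0],1),np.round(r[1],1),r[2],"median z",np.median(C[m][:,2]));return r
# bench bias
b=(d>0)&(abs(C[...,2])<.004);print("bench z",np.median(C[...,2][b]))
near=(d>0)&(np.hypot(C[...,0]-.49,C[...,1]-.035)<.1)
z=C[...,2]
op=lambda m:cv2.morphologyEx(m.astype(np.uint8),cv2.MORPH_OPEN,np.ones((3,3)))>0
rect(op(near&(z>.0045)&(z<.012)),"plate"); 
ora=mask(p,(5,150,60),(17,255,255))>0
rect(near&ora&(z>.07),"handle top")
hi=near&(z>.03)&~ora
rect(hi,"high"); 
for s in [1,-1]:
    mm=hi&((C[...,1]-.035)*s>0)&(z>.045);print(s,mm.sum(),C[mm].mean(0).round(4),C[mm].min(0).round(3),C[mm].max(0).round(3))
cop=mask(p,(3,90,40),(14,220,255))>0
for a,c in blobs((cop&near&(z>.02)&~ora).astype(np.uint8)*255,20):print("copper",a,c,C[int(c[1]),int(c[0])].round(4))
foot=(d>0)&(C[...,0]>.63)&(abs(C[...,1]+.02)<.06)&(z>.005)&(z<.02)
q=C[op(foot)]; 
for x0,x1 in [(.65,.67),(.68,.70),(.71,.73),(.74,.76)]:
    k=(q[:,0]>x0)&(q[:,0]<x1);
    if k.sum()>20:print(x0,np.percentile(q[k,1],[1,99]).round(4))
q=cloud(np.load("top0.npz")["d"],pose("top"));zt=q[...,2]
m=(q[...,0]>.83)&(q[...,0]<.9)&(abs(q[...,1])<.05)&(zt>.24);print("column",q[m].mean(0),m.sum(),q[m][:,2].max())
fs=np.load("scene0.npz");q=cloud(fs["d"],pose("scene"))
m=(q[...,0]>.76)&(q[...,0]<.83)&(abs(q[...,1])<.06)&(q[...,2]>.12);print("head",m.sum(),q[m].min(0),q[m].max(0))
print(p[100:220:8,290].tolist())
E
```

```text
bench z -0.0008924400670614618
plate 6783 [492.1  36.3] [ 99.3 123.9] 2.0545055866241455 median z 0.007078404816285966
handle top 785 [460.5  35.6] [14.1 49.2] 2.2220680713653564 median z 0.07654925258076223
high 30945 [506.9  28.8] [120.1 112.9] 34.29729461669922 median z 0.31238428568587906
1 24819 [0.4987 0.043  0.3094] [0.429 0.035 0.045] [0.571 0.093 0.335]
-1 6068 [0.5063 0.0282 0.2867] [ 0.433 -0.019  0.045] [0.567 0.035 0.32 ]
copper 27 [280.96296296 109.33333333] [0.5244 0.0898 0.0253]
copper 127 [265.41732283 112.24409449] [0.509  0.0873 0.028 ]
copper 132 [275.09090909 205.50757576] [ 0.5186 -0.0123  0.0262]
0.65 [-0.0654  0.0134]
0.68 [-0.06    0.0194]
0.71 [-0.0543  0.0253]
0.74 [-0.0487  0.0307]
column [0.86348024 0.00995929 0.26799393] 95 0.28304638690449035
head 431 [ 0.78860745 -0.02612257  0.16318046] [0.82985956 0.03083287 0.21273321]
[[16, 16, 19], [76, 75, 68], [68, 69, 65], [55, 54, 51], [78, 78, 76], [77, 78, 76], [69, 71, 67], [69, 70, 68], [64, 64, 61], [61, 64, 60], [40, 41, 40], [51, 52, 49], [32, 33, 29], [109, 68, 44], [84, 84, 78]]
```

```bash
python3 - <<'E'
from h import *
fs=np.load("scene0.npz");q=cloud(fs["d"],pose("scene"));D=np.array([.671,-.0245]);a=.185
e=np.array([np.cos(a),np.sin(a)]);n=np.array([-e[1],e[0]])
X=(q[...,:2]-D)@e;Y=(q[...,:2]-D)@n;Z=q[...,2]
m=(X>.1)&(X<.17)&(abs(Y)<.05)&(Z>.1)
for x0 in np.arange(.105,.17,.005):
    k=m&(X>=x0)&(X<x0+.005)
    if k.sum():print(x0.round(3),k.sum(),"Y",Y[k].min().round(4),Y[k].max().round(4),"Z",Z[k].min().round(4),Z[k].max().round(4))
v0,u0=np.argwhere(m).min(0);v1,u1=np.argwhere(m).max(0);print(u0,v0,u1,v1)
c=fs["p"][v0-15:v1+15,u0-20:u1+15];cv2.imwrite("pics/lens.png",cv2.resize(c[:,:,::-1],None,fx=8,fy=8,interpolation=cv2.INTER_CUBIC));print(u0-20,v0-15,c.shape)
E
```

```text
0.12 80 Y -0.025 0.0232 Z 0.1646 0.2094
0.125 48 Y -0.0236 0.0236 Z 0.1632 0.2121
0.13 30 Y -0.0083 0.0226 Z 0.1713 0.2105
0.135 25 Y -0.0101 0.0211 Z 0.1765 0.2077
0.14 38 Y -0.0069 0.0195 Z 0.1756 0.2075
0.145 45 Y -0.0224 0.0227 Z 0.1655 0.2103
0.15 75 Y -0.0233 0.0264 Z 0.1644 0.2121
0.155 49 Y -0.0217 0.0264 Z 0.1639 0.2127
0.16 46 Y -0.0192 0.0248 Z 0.1639 0.2119
0.165 56 Y -0.0239 0.0253 Z 0.1629 0.2125
134 177 159 203
114 162 (56, 60, 3)
```

View pics/lens.png

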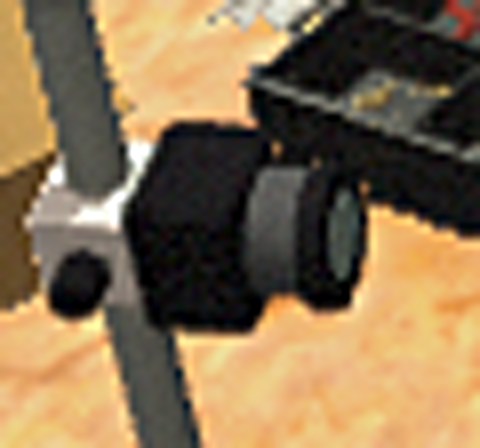

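The crop shows the lens ring at about (345,235), lying on the foot's axis, with its centre about 0.188 m up. Next I'll grasp the blue link.

```bash
python3 - <<'E'
from h import *
q=cloud(np.load("scene0.npz")["d"],pose("scene"));D=np.array([.671,-.0245]);a=.185
e=np.array([np.cos(a),np.sin(a)]);n=np.array([-e[1],e[0]]);X=(q[...,:2]-D)@e;Y=(q[...,:2]-D)@n
k=(X>.03)&(X<.16)&(abs(Y)<.03);k&=abs(q[...,2])<.03;print("foot z in scene",np.median(q[...,2][k]))
k=(X>-.1)&(X<.16)&(abs(Y)<.2)&(abs(Y)>.055)&(abs(q[...,2])<.01);print("bench z in scene",np.median(q[...,2][k]))
f=np.load("w1.npz");Pw=(f["K"],f["R"],f["t"])
b=sorted(blobs(mask(f["p"],(105,100,50),(125,255,255)),60),key=lambda t:t[1][1])
A,B=[ray(c,.035,Pw) for _,c in b];m=(A+B)/2;ax=A-B;yaw=np.arctan2(ax[1],ax[0])-np.pi/2;print(m,yaw)
o=down(yaw)
command_gripper(.055,60)
movep([.50,.0,.34],down(-.1));movep([m[0],m[1],.12],o)
print(move_l([m[0],m[1],.040],feed=.08,until_force=15),sense()["position"])
command_gripper(0.0,90)
s=sense();print(s["finger_gap"],s["gripper_force"],s["wrist_force"])
move_l([m[0],m[1],.17],feed=.12);sleep(.2)
s=sense();Pw=pose("wrist");p,d=camera("wrist");cv2.imwrite("pics/w3.png",p[:,:,::-1]);np.savez("w3.npz",p=p,d=d,K=Pw[0],R=Pw[1],t=Pw[2])
print(s["finger_gap"],s["position"],s["wrist_force"],s["time_s"])
for a,c in blobs(mask(p,(105,100,30),(125,255,255)),30):
    print(a,c.round(1), (s["tcp_rot"].T@(ray(c,s["position"][2]-.006+.008,Pw)-s["position"])).round(4))
E
```

```text
foot z in scene 0.010179312180571998
bench z in scene 0.0001782453093362446
[ 0.51234764 -0.32200138  0.035     ] -0.3586343985916285
False [ 0.51264079 -0.32234603  0.04051225]
0.017275675143982355 87.8211236000061 [-0.8213474   0.50917257  4.74243599]
0.016933676503366867 [ 0.5120644  -0.32186719  0.16937999] [ 0.37919623  0.00600735 -1.73188917] 12.5333
752 [258.9 217.6] [ 0.0306 -0.0002 -0.002 ]
543 [258.4 345.2] [-0.0229 -0.0004 -0.002 ]
```

View pics/w3.png

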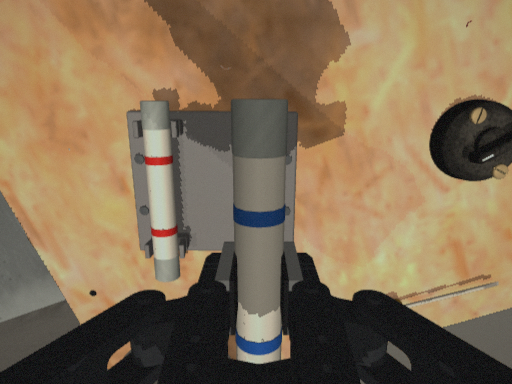

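The blue link is held squarely, with its bands at (259,218) and (258,345). Next I'll insert it.

```bash
python3 - <<'E'
from h import *
o=down(.037);x,y=.5201,.0365
movep([x,y,.17],o);move_l([x,y,.095],feed=.12);sleep(.2)
s=sense();print(s["position"],s["wrist_force"],s["finger_gap"])
r=move_l([x,y,.046],feed=.03,until_force=20)
s=sense();print(r,s["position"],s["wrist_force"],s["ft_torque"],s["finger_gap"],s["time_s"])
E
```

```text
[0.52062472 0.03659851 0.09570056] [ 0.24750387  0.35462809 -1.92835039] 0.01738502283768047
True [0.52074531 0.03651723 0.04861501] [-0.50754611 -0.23335287  6.8206542 ] [0.02219837 0.23489242 0.01771275] 0.017165550801906352 16.35
```

```bash
python3 - <<'E'
from h import *
o=down(.037);x,y=.5201,.0365
command_gripper(.042,40);s=sense();print(s["wrist_force"],s["finger_gap"])
move_l([x,y,.14],feed=.12);movep([.49,.03,.25],o);sleep(.2)
Pw=pose("wrist");p,d=camera("wrist");np.savez("w4.npz",p=p,d=d,K=Pw[0],R=Pw[1],t=Pw[2]);C=cloud(d,Pw);z=C[...,2]
near=(d>0)&(np.hypot(C[...,0]-.49,C[...,1]-.035)<.11)&(z<.1)
ora=mask(p,(5,150,60),(17,255,255))>0
op=lambda m:cv2.morphologyEx(m.astype(np.uint8),cv2.MORPH_OPEN,np.ones((3,3)))>0
for n,m in [("plate",op(near&(z>.0045)&(z<.012))),("handle",near&ora&(z>.07)),("link",near&(z>.042)&(z<.052)&(abs(C[...,0]-.52)<.02))]:
    r=cv2.minAreaRect(C[m][:,:2].astype(np.float32)*1000);print(n,m.sum(),np.round(r[0],1),np.round(r[1],1),r[2],"top z",np.percentile(z[m],95))
for a,c in blobs(mask(p,(105,100,30),(125,255,255)),30): print("blue",a,c,ray(c,.046,Pw).round(4))
v,u=np.argwhere(near&(z>.005)).min(0)-15;v1,u1=np.argwhere(near&(z>.005)).max(0)+15
v,u=max(v,0),max(u,0);cv2.imwrite("pics/w4.png",cv2.resize(p[v:v1,u:u1,::-1],None,fx=3.4,fy=3.4));print(u,v,sense()["time_s"])
E
```

```text
[2.12193413 0.14672391 1.09477206] 0.04182904038609747
plate 5657 [490.8  36.4] [ 99.4 124. ] 2.6646125316619873 top z 0.008435926244954027
handle 902 [459.2  35.4] [13.9 49.4] 2.756328821182251 top z 0.07795941776298113
link 2764 [520.8  37.8] [ 33.3 140.4] 2.4437060356140137 top z 0.04849254317997084
blue 123 [290.58536585 139.16260163] [0.5168 0.0655 0.046 ]
blue 109 [289.98165138 197.46788991] [0.5197 0.0098 0.046 ]
197 76 18.4083
```

View pics/w4.png

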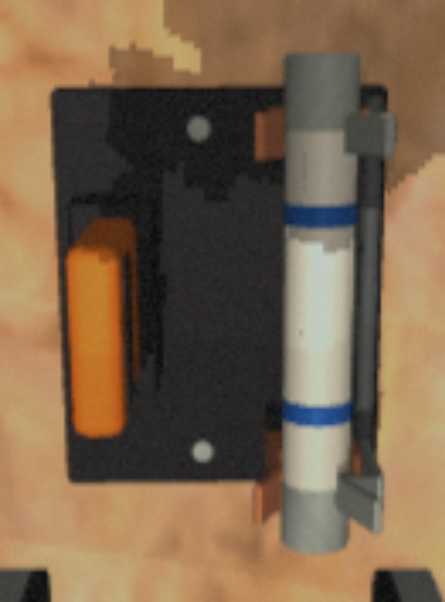

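The link is home: its top is 48 mm up, so the axis is at 38 mm, and both jaw noses have closed over it. It is centred endways within about 1 mm. Now I'll take the handle.

```bash
python3 - <<'E'
from h import *
o=down(.048);x,y=.459,.0352
command_gripper(.042,100)
movep([x,y,.14],o);print(move_l([x,y,.070],feed=.08,until_force=12));s0=sense();print(s0["position"])
command_gripper(0.,110);s=sense();print(s["finger_gap"],s["gripper_force"],s["wrist_force"],s["position"])
zg=s["position"][2]
move_l([x,y,.225],feed=.1)
a=.185;e=np.array([np.cos(a),np.sin(a)]);F=np.array([.671,-.0245]);t=F-.06*e
move_l([*t,.188+zg-.038],down(a),feed=.1);sleep(.6)
s=sense();print(s["position"],s["tcp_rot"].round(4),s["finger_gap"],s["wrist_force"],s["time_s"],zg)
Pw=pose("wrist");p,d=camera("wrist");np.savez("w5.npz",p=p,d=d,K=Pw[0],R=Pw[1],t=Pw[2]);cv2.imwrite("pics/w5.png",p[:,:,::-1])
for A,c in blobs(mask(p,(105,100,30),(125,255,255)),30): print("blue",A,c,cloud(d,Pw)[int(c[1]),int(c[0])].round(4),ray(c,.196,Pw).round(4))
p,d=camera("scene");np.savez("s5.npz",p=p,d=d);cv2.imwrite("pics/s5.png",cv2.resize(p[120:312,60:316,::-1],(800,600)))
Ps=pose("scene")
for A,c in blobs(mask(p,(105,100,30),(125,255,255)),4): 
    X=cloud(d,Ps)[int(c[1]),int(c[0])]
    if abs(X[0]-.67)<.1:print("scene blue",A,c,X.round(4))
E
```

```text
False
[0.45939001 0.03516953 0.07036889]
0.01257450104626727 107.52507448196411 [-1.07235741  0.44144216  5.62577047] [0.45945473 0.03532906 0.07060472]
[ 0.61202746 -0.03548713  0.22060876] [[-0.184   0.9829  0.    ]
 [ 0.9829  0.184   0.    ]
 [ 0.      0.     -1.    ]] 0.012606526025280014 [-0.1043986   0.12351964 -3.55307686] 24.6833 0.07060471546060294
blue 603 [390.80099502 203.52902156] [0.6616 0.0025 0.1972] [0.6626 0.0021 0.196 ]
scene blue 6 [208.16666667 183.33333333] [ 0.6739 -0.056   0.1971]
scene blue 12 [204.         198.08333333] [0.6615 0.0041 0.1991]
scene blue 4 [224.  198.5] [ 0.6309 -0.0519  0.1597]
scene blue 8 [238.375 206.375] [ 0.6358 -0.1829  0.017 ]
```

View pics/w5.png

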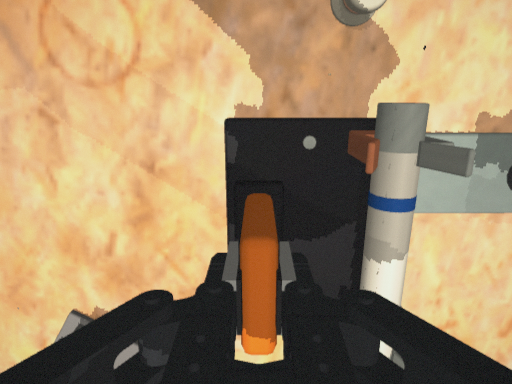

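View pics/s5.png

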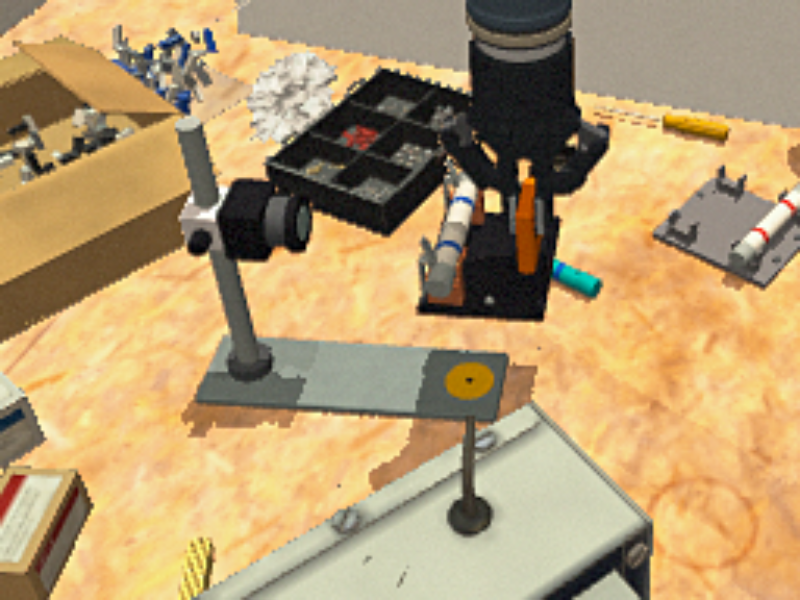

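The carrier hangs upright at the focus: bands at about (458,222) in the scene crop, in front of the lens at (298,222). I'll check tilt quickly from the depth of the plate and link, then hand in.

```bash
python3 - <<'E'
from h import *
f=np.load("w5.npz");d=f["d"];Pw=(f["K"],f["R"],f["t"]);C=cloud(d,Pw)
F=np.array([.671,-.0245]);a=.185;e=np.array([np.cos(a),np.sin(a)]);n=np.array([-e[1],e[0]])
X=(C[...,:2]-F)@e;Y=(C[...,:2]-F)@n;z=C[...,2]
m=(d>0)&(X>-.08)&(X<-.018)&(Y>-.02)&(Y<.065)&(abs(z-.158)<.008)
s,*_=np.linalg.lstsq(np.c_[X[m],Y[m],np.ones(m.sum())],z[m],rcond=None);print("plate slope x,y, z0",s.round(4),m.sum(),"edges X",np.percentile(X[m],1),"Ymax",np.percentile(Y[m],99.8))
k=(d>0)&(abs(X)<.015)&(z>.18)&(z<.21)&(Y>.0)
for y0 in(.0,.02,.05):
    j=k&(Y>y0)&(Y<y0+.015);print(y0,j.sum(),np.percentile(z[j],95).round(4),"X",X[j].max().round(4))
print("link end Y",np.percentile(Y[k|((d>0)&(abs(X)<.015)&(z>.18)&(z<.21))],99.9))
E
```

```text
plate slope x,y, z0 [-0.0107 -0.0086  0.157 ] 11952 edges X -0.07758323744881299 Ymax 0.06165311281297774
0.0 1392 0.1972 X 0.0088
0.02 1566 0.1974 X 0.0095
0.05 2333 0.2065 X 0.0149
link end Y 0.06961089977344548
```

```bash
python3 -c "
from rig import *
s=sense();print(abs(s['qd']).max(),s['time_s']);print(finish_job())"
```

```text
0.005168065291544597 24.7833
the job is handed in; nothing more can be done
None
```

I handed the job in at 24.8 s with the blue link fully home in the carrier. The arm was still holding the carrier upright at the focus point, about 0.6° off level and within about 1 mm of the focus position I measured.

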